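Slide the top comb out of the dispenser into its chute

ROBOT

A 6-joint arm with a two-finger parallel gripper is mounted at the origin on the work surface. World frame = base frame: x ahead of the robot, y to its left, z up, the work surface at z = 0. Lengths are in m, angles in degrees, forces in N, time in s.
With the tool pointing down it reaches from about 0.35 to 0.875 m from the base axis. Payload 4.2 kg.
Tool frame: the origin (TCP) lies at the very end of the fingers, on their centre line; the grasp point (between the pads) lies 19 mm behind it (r.grip_point_offset is the distance from the TCP to the grasp point, in m); z points along the fingers, y is the line along which they close (so a half turn about z gives the same grasp; the last joint's range is limited). The gripper opens to 87 mm and grips with 3 to 60 N. Pads are 19 mm wide; open, the fingers measure 117 mm over their backs; the gripper's body (75 mm by 190 mm) begins 51 mm behind the grasp point.
Start: joints at [87.181, 22.042, 0.453, 0, -68.411, -14.817], TCP at [0.189, 0.596, 0.223] pointing down, gripper open.
Joint ranges: [-179.83, 179.83], [-69.29, 118.12], [-61.27, 80.66], [-181.25, 117.63], [-171.15, -9.14], [-177.46, 177.46]. Speed limits (degrees/s): [159.86, 159.86, 180, 180, 180, 180].

INTERFACE

Orientations are given as a 3x3 rotation matrix whose columns are the frame's x, y, z axes.
In Python, from station import r, cams gives the robot as it stands. The module is installed in compiled form; this text tells all that it offers.
- The arm moves only by the shell command python3 -m handwheel 'ROWS'. ROWS is JSON, a list that holds one entry, the list of rows, each a list of 7 numbers: the turn, a rotation vector about the tool's x, y, z in units of 6 degrees (1.0 is 6 degrees), then the shift along the tool's x, y, z in m, then the finger opening in m, from 0 to 0.087. In form: [[[ax, ay, az, x, y, z, jaw], ...]]. A call has 1 to 12 rows; each row shifts and turns the commanded pose from where the row before left it, along the tool's axes as they then stand; what a row does not reach is not made up. A row lasts 1/10 s, in which the tool goes at most 50 mm and 8.59 degrees, less where a joint would pass 70% of its speed; a pose out of reach is approached as far as the arm can. A call with a gripper value outside its range is refused whole. The fingers move at their own pace and stop on an object; the grip force is fixed at half the most. Time passes only in rows, so rows that do not move let the fingers close. It gives the time, the measured TCP pose, the force, the opening and the grip force at its end, in the units of the state.
- r.sense(): the state, without advancing time (a new reading comes with each control period).
- cams.capture(name): name is "scene" or "top" or "wrist"; returns the picture (480x640x3 uint8, red, green, blue); there is no depth.
- cams.get_calibration(name): a dict with "camera_matrix" (3x3 intrinsics, pixels), "rvec" (rotation vector, rad) and "tvec" (3), from world to camera coordinates, as OpenCV has them; the wrist camera has in their place "T_tool_cam" (4x4, takes a point from camera to tool coordinates, whose origin is the TCP and whose axes are the flange's). Camera axes: x right, y down, z forward; pixel columns grow to the right and rows downward; lengths in m; the calibration is good to about 2 mm. A picture is of the moment at which its call begins: read the wrist's pose just before it. get_calibration takes no time and is no camera call.
- r.finish_job(): hands the job in; it is judged then, once.
The state is a dict: "time_s": time; "joints": joint angles; "joint_velocities": joint speeds; "effort": joint torques, N m; "tcp_pos": TCP position; "ee_rot": TCP orientation; "wrist_force": force on the tool from outside, world axes, zero at the start; "moment": the same for the moment, N m; "gripper_width": opening from 0.0 (shut) to 1.0 (fully open); "gripper_force": force on a finger pad.
Only numpy, scipy, OpenCV 4.12 (cv2) and the standard library are available. Lean on these libraries where they do the work, as an engineer would, in place of code of your own. Each camera call takes 0.05 s, during which the arm holds its last target. There are 200 camera calls.

TASK

Swing the clear dust lid of the comb dispenser right up, then lay a fingertip on the top comb and slide it out over the raised lip so that it drops down the chute into the tray; the comb is thin, so feel your way and press only lightly, slide it rather than lift it, and keep the other comb in the magazine. Then shut the lid fully, and leave the bowl, the spoon and the fan handle where they are.

Things in the scene. Friction and masses are not known exactly. Their poses are not given: they have to be found in the camera images.
- dispenser: Counter-top comb dispenser of aluminium sheet, screwed down; 78 x 366 mm base plate. Origin on the counter under the mouth; y = the way combs slide out, x = away from the hinge side, z up. From y -132 to +9 mm: magazine on a white pedestal, a channel 38 mm wide inside (walls 4 mm), open at the lip, its floor rising a few degrees towards the lip. From y 11 to 124: chute 46 mm wide, going down. From y 124 to 224: catch tray, floor 20 mm up, end wall 37 mm up.
- mouth (a point): Middle of the outlet end of the magazine, 120 mm above the counter. A retaining lip crosses it: a 25 degree ramp 7.5 mm long up to a crest 2 mm wide, 2 to 6 mm above this point, set differently every time. The lower comb cannot pass it; the upper one rides up on its bevelled nose, rising and tilting under the finger as it goes, and tips into the chute once its weight is past.
- tray (a point): Middle of the floor of the catch tray at the foot of the chute.
- lid (a joint): Hinge of the clear lid over the magazine, rad: 0 shut, 1.85 fully open (leaning back past upright). A stiff hinge (0.03 N m): it stays where it is left. The plate is 50 mm across, 140 mm long and 3 mm thick, and carries the knob; upright it reaches 182 mm above the counter.
- lid_hinge (a point): Middle of the lid's hinge line, on the dispenser's -x side. The line runs along the magazine (its axis = this point's y, which rises a few degrees with the magazine); opening swings the knob edge up and over towards the dispenser's -x. This frame turns with the lid: its x points across the plate from the hinge, z out of its upper face.
- lid_knob (a point): Grip point of the white upright tab on the lid: 20 mm wide along the hinge line, 7 mm thick, 34 mm tall; the point is 25 mm above the plate's upper face and 9 mm below the tab's top, 36 mm across and 29 mm up from the hinge line. Pinch it across its 20 mm.
- comb: The top comb of two: flat dark nylon pocket comb 120 x 34 x 6 mm, 15 to 31 g, long along its y (the slide direction, nose at +y), both ends bevelled underneath (4 mm over 11 mm). Origin: centre of its underside. Its top face is 9 mm below the top of the side walls, which leave 2 mm each side of it; the back wall stands 1 to 8 mm behind its tail. It slides easily (friction about 0.3). A press over 12 N spoils it.
- next_comb: The same comb, lying directly under the top one behind the lip; it must stay there.
- bowl: Green ceramic bowl, 124 mm across, 55 mm high. Origin: centre of its foot. Leave it.
- spoon: Stainless steel spoon lying on the counter. Leave it.
- fan_handle: Flat bamboo fan handle, 195 x 17 x 10 mm, lying on the counter; x runs along it. Leave it.

How it is judged:
By the outcome, as a careful person would: the job done as asked, in the order asked, and still so for the second after the job is handed in, with the robot touching nothing.
It also fails if it takes over 72 s, if anything falls off the work surface, if the arm or the gripper's body presses on something with over 40 N, if the wrist force passes 120 N, or if a joint passes its speed limit or range.

## Working session

There is one attempt and no reset: what is moved stays moved. The work goes in short steps, Python scripts to look and compute and a shell command to move; the robot and the scene stay as the last step left them, time stands still between calls to the robot, and variables do not carry over. Pictures are saved under pics/ and viewed, at most 10 in all, crops included, and the job is handed in when it is done.

```bash
mkdir -p pics
python3 - <<'E'
from station import r,cams
import cv2
for n in("scene","top"):
    cv2.imwrite(f"pics/{n}0.png",cams.capture(n)[:,:,::-1])
    c=cams.get_calibration(n);print(n,c)
print(cams.get_calibration("wrist"))
s=r.sense();print(s["time_s"],s["tcp_pos"],s["ee_rot"],s["wrist_force"])
E
```

```text
scene {'camera_matrix': array([[624.94836861,   0.        , 308.52084125],
       [  0.        , 624.94836861, 235.31296331],
       [  0.        ,   0.        ,   1.        ]]), 'rvec': array([ 0.74475061,  2.56308383, -1.1436447 ]), 'tvec': array([ 0.49916469, -0.10614687,  1.34823487])}
top {'camera_matrix': array([[593.11809076,   0.        , 322.4278399 ],
       [  0.        , 593.11809076, 240.70862916],
       [  0.        ,   0.        ,   1.        ]]), 'rvec': array([ 2.20079428, -2.1973874 ,  0.01876101]), 'tvec': array([-0.01887619,  0.56734968,  1.11203778])}
{'camera_matrix': array([[338.12923132,   0.        , 318.24798267],
       [  0.        , 338.12923132, 246.75812664],
       [  0.        ,   0.        ,   1.        ]]), 'T_tool_cam': array([[ 1.71751182e-04, -9.63626351e-01, -2.67253112e-01,
         7.27335669e-02],
       [ 9.99999491e-01, -1.00234641e-04,  1.00406627e-03,
         2.97134150e-04],
       [-9.94332740e-04, -2.67253148e-01,  9.63625843e-01,
        -1.62236545e-01],
       [ 0.00000000e+00,  0.00000000e+00,  0.00000000e+00,
         1.00000000e+00]])}
0.1 [0.1891777  0.59511752 0.2215528 ] [[ 9.52955322e-01 -3.03110421e-01 -4.76411269e-04]
 [-3.03110767e-01 -9.52953375e-01 -1.93066011e-03]
 [ 1.31205470e-04  1.98423821e-03 -9.99998023e-01]] [-0.17453369  0.58380688 -0.11498251]
```

View pics/top0.png

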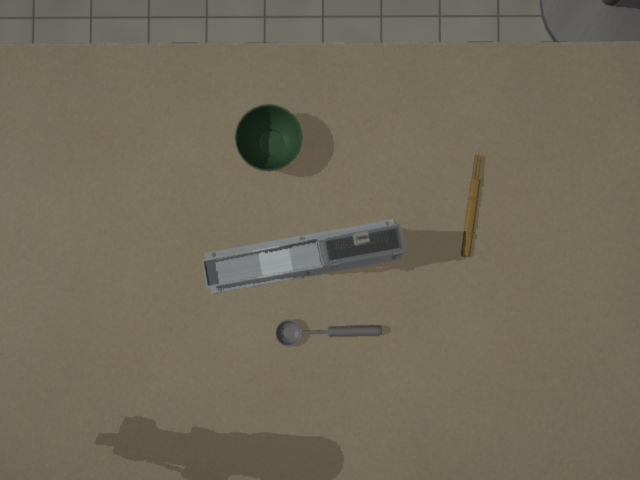

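View pics/scene0.png

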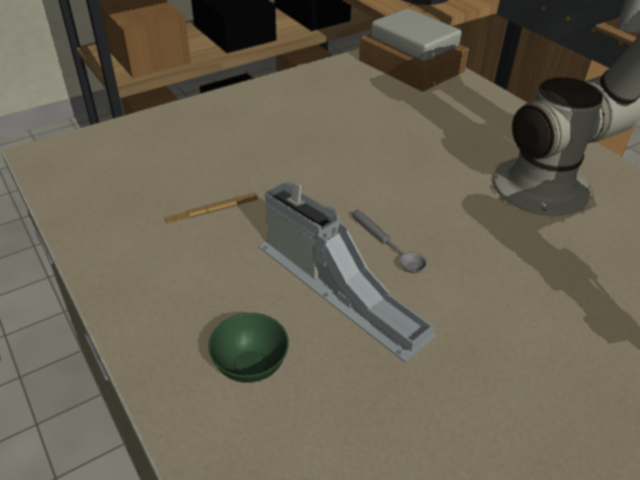

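```bash
cat > h.py <<'E'
from station import r,cams
import numpy as np,cv2
def cam(n,s=None):
    c=cams.get_calibration(n);K=c["camera_matrix"]
    if n=="wrist":
        s=s or r.sense();T=np.eye(4);T[:3,:3]=s["ee_rot"];T[:3,3]=s["tcp_pos"]
        M=np.linalg.inv(T@c["T_tool_cam"]);return K,M[:3,:3],M[:3,3]
    return K,cv2.Rodrigues(np.array(c["rvec"]))[0],np.array(c["tvec"])
def unproj(C,uv,z):
    K,R,t=C;d=R.T@np.linalg.solve(K,[*uv,1]);o=-R.T@t
    return o+d*(z-o[2])/d[2]
def proj(C,p):
    K,R,t=C;q=K@(R@np.asarray(p)+t);return q[:2]/q[2]
def crop(im,x,y,w,h,k,f):
    cv2.imwrite(f,cv2.resize(im[y:y+h,x:x+w,::-1],None,fx=k,fy=k,interpolation=cv2.INTER_CUBIC))
E
python3 - <<'E'
from h import *
im=cams.capture("top");crop(im,198,212,212,90,3.75,"pics/c1.png")
C=cam("top")
for uv in[(205,254),(212,292),(395,220),(403,257)]:print(uv,unproj(C,uv,0.002))
print(unproj(C,(361,239),.165))
print([unproj(C,u,.02) for u in((269,160),(290,333),(469,250))])
E
```

```text
(205, 254) [0.54195827 0.20570991 0.002     ]
(212, 292) [0.4697811  0.19180011 0.002     ]
(395, 220) [ 0.60712069 -0.15569728  0.002     ]
(403, 257) [ 0.53689238 -0.17069591  0.002     ]
[ 0.56541578 -0.08281136  0.165     ]
[array([0.71873554, 0.08259224, 0.02      ]), array([0.39495368, 0.04195179, 0.02      ]), array([ 0.55007433, -0.2912758 ,  0.02      ])]
```

View pics/c1.png

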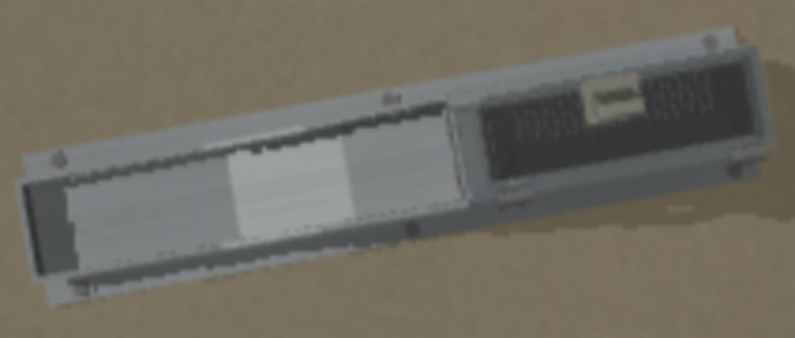

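Run:
```python
from h import *
C=cam("top")
P=[unproj(C,u,0.003) for u in[(203.9,253.3),(210.8,293.3),(394,219.2),(400.1,258.7)]]
print(np.round(P,4), [np.linalg.norm(P[i]-P[j]) for i,j in((0,1),(2,3),(0,2),(1,3))])
c=sum(P)/4;y=P[0]+P[1]-P[2]-P[3];y[2]=0;y/=np.linalg.norm(y);x=np.array([y[1],-y[0],0])
o=c-y*.046;print("c",c,"x",x,"y",y,"origin",o,"yaw",np.degrees(np.arctan2(-x[1],x[0])))
k=unproj(C,(361.2,238.1),.168);print("knob",k,"local",(k-o)@x,(k-o)@y)
# lip crest guess, crop (470,150)
for z in(.12,.125,.135):
  for q in((450,105),(468,200),(478,105),(495,180),(750,60),(757,135)):
    p=unproj(C,(198+q[0]/3.75,212+q[1]/3.75),z);print(z,q,np.round([(p-o)@x,(p-o)@y],4))
```

```text
[[ 0.5433  0.2076  0.003 ]
 [ 0.4674  0.1939  0.003 ]
 [ 0.6086 -0.1537  0.003 ]
 [ 0.5337 -0.1651  0.003 ]] [np.float64(0.07714364183503633), np.float64(0.07577314097071061), np.float64(0.3671569173206568), np.float64(0.3650205664069612)]
c [0.53822049 0.02067304 0.003     ] x [0.98371747 0.17972187 0.        ] y [-0.17972187  0.98371747  0.        ] origin [ 0.5464877  -0.02457796  0.003     ] yaw -10.353559657096353
knob [ 0.566773   -0.08298169  0.168     ] local 0.00945857891843883 -0.061098480266863306
0.12 (450, 105) [0.0206 0.009 ]
0.12 (468, 200) [-0.0232  0.0087]
0.12 (478, 105) [ 0.0183 -0.0035]
0.12 (495, 180) [-0.0165 -0.005 ]
0.12 (750, 60) [ 0.0164 -0.1284]
0.12 (757, 135) [-0.0176 -0.1254]
0.125 (450, 105) [0.0204 0.0089]
0.125 (468, 200) [-0.0232  0.0086]
0.125 (478, 105) [ 0.0182 -0.0035]
0.125 (495, 180) [-0.0165 -0.005 ]
0.125 (750, 60) [ 0.0163 -0.1278]
0.125 (757, 135) [-0.0176 -0.1248]
0.135 (450, 105) [0.0201 0.0088]
0.135 (468, 200) [-0.0231  0.0084]
0.135 (478, 105) [ 0.0178 -0.0035]
0.135 (495, 180) [-0.0165 -0.005 ]
0.135 (750, 60) [ 0.016  -0.1266]
0.135 (757, 135) [-0.0175 -0.1236]
```

```bash
python3 -m handwheel '[[[0,0,0,0.033,0.031,0,0.06],[0,0,0,0.033,0.031,0,0.06],[0,0,0,0.033,0.031,0,0.06],[0,0,0,0.033,0.031,0,0.06],[0,0,0,0.033,0.031,0,0.06],[0,0,0,0.033,0.031,0,0.06],[0,0,0,0.033,0.031,0,0.06],[0,0,0,0.033,0.031,0,0.06],[0,0,0,0.033,0.031,0,0.06],[0,0,0,0.033,0.031,0,0.06],[0,0,0,0.033,0.031,0,0.06],[0,0,0,0.033,0.031,0,0.06]]]'; python3 -m handwheel '[[[0,0,0,0.034,0.032,0,0.06],[0,0,0,0.034,0.032,0,0.06],[0,0,0,0.034,0.032,0,0.06],[0,0,0,0.034,0.032,0,0.06],[0,0,0,0.034,0.032,0,0.06],[0,0,-1.165,0,0,0,0.06],[0,0,-1.165,0,0,0,0.06],[0,0,-1.165,0,0,0,0.06],[0,0,-1.165,0,0,0,0.06],[0,0,0,0,0,0,0.06],[0,0,0,0,0,0,0.06]]]'
python3 - <<'E'
from h import *
s=r.sense();print(s["tcp_pos"],s["ee_rot"],s["joints"])
im=cams.capture("wrist");cv2.imwrite("pics/w1.png",im[:,:,::-1])
np.save("w1.npy",np.array([s["tcp_pos"],*s["ee_rot"]]))
E
```

```text
time_s: 1.35
tcp_pos: [0.4544, 0.1193, 0.2226]
ee_rot: [[0.953, -0.303, 0.0], [-0.303, -0.953, 0.0], [0.0, -0.0, -1.0]]
wrist_force: [0.7, 0.5, -0.1]
gripper_width: 0.686
gripper_force: 0.0
time_s: 2.45
tcp_pos: [0.5674, -0.0828, 0.2223]
ee_rot: [[0.984, 0.177, -0.001], [0.177, -0.984, 0.0], [-0.0, -0.0, -1.0]]
wrist_force: [0.3, -0.4, 0.9]
gripper_width: 0.692
gripper_force: 0.0
[ 0.5673874  -0.08283765  0.2223204 ] [[ 9.84264400e-01  1.76701245e-01 -5.10410246e-04]
 [ 1.76701278e-01 -9.84264526e-01  1.86060443e-05]
 [-4.99090988e-04 -1.08503410e-04 -9.99999870e-01]] [ 7.87264997e+00  1.70526359e+01 -6.99296211e+00 -5.54138763e-03
 -6.59832248e+01  9.23072836e+01]
```

View pics/w1.png

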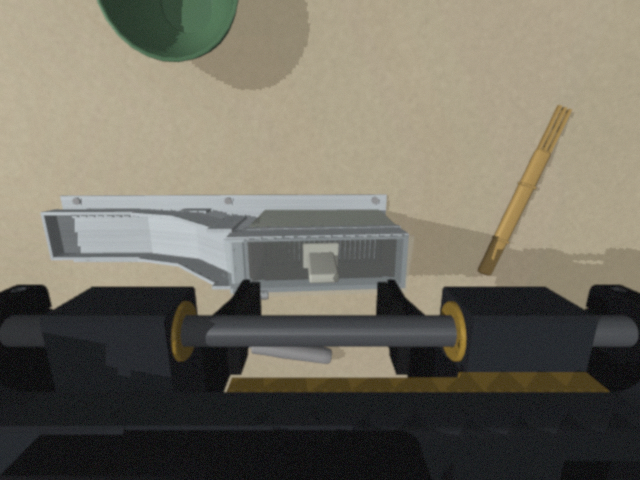

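```bash
python3 - <<'E'
from h import *
C=cam("wrist",None)
o=np.array([.5465,-.0246,0]);x=np.array([.9837,.1797,0]);y=np.array([-.1797,.9837,0])
P=lambda a,b,z:np.round(proj(C,o+a*x+b*y+[0,0,z]),1)
for z in(.165,.17,.175):print("top",z,[P(a,b,z) for a in(.006,.013) for b in(-.071,-.051)])
print("plate",[P(a,b,.135) for a in(.006,.013) for b in(-.071,-.051)])
print("walltop",[P(a,b,.130) for a in(-.019,.019) for b in(-.132,.009)])
print([P(a,b,.003) for a,b in((.039,-.137),(.039,.229))])
E
python3 - <<'E'
import cv2
im=cv2.imread("pics/w1.png");cv2.imwrite("pics/w1c.png",cv2.resize(im[195:305,215:425],None,fx=3.8,fy=3.8,interpolation=2))
E
```

```text
top 0.165 [array([332.4, 268.8]), array([303.3, 268.9]), array([332.5, 259.1]), array([303.1, 259.1])]
top 0.17 [array([332.7, 271.2]), array([303. , 271.3]), array([332.8, 261.3]), array([302.8, 261.4])]
top 0.175 [array([333. , 273.8]), array([302.6, 273.9]), array([333.1, 263.7]), array([302.5, 263.8])]
plate [array([330.8, 255.9]), array([304.9, 256. ]), array([330.9, 247.2]), array([304.8, 247.3])]
walltop [array([406. , 283.5]), array([231.1, 284. ]), array([409.3, 237.8]), array([227.6, 238.3])]
[array([385.5, 193. ]), array([ 59.2, 193.9])]
```

View pics/w1c.png

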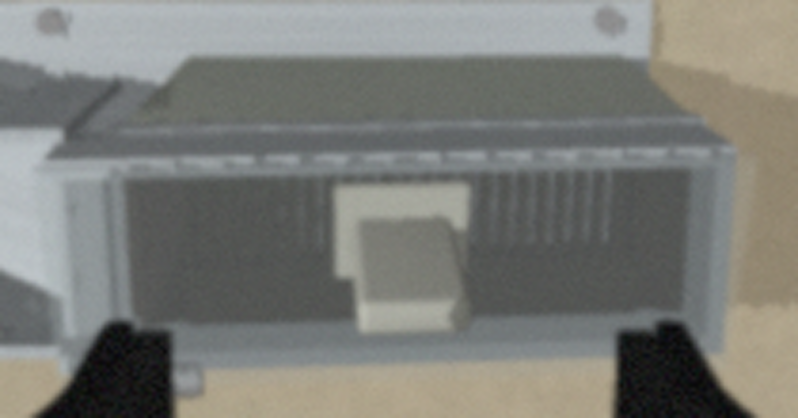

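Run:
```python
from h import *
from scipy.optimize import least_squares
im=cams.capture("scene");a=im[165:255,245:355,::-1];b=cams.capture("top")[222:267,315:407,::-1]
cv2.imwrite("pics/c2.png",np.vstack([cv2.resize(a,(550,450),interpolation=2)[:290],cv2.resize(b,(550,270),interpolation=2)]))
```

```text
(no output)
```

View pics/c2.png

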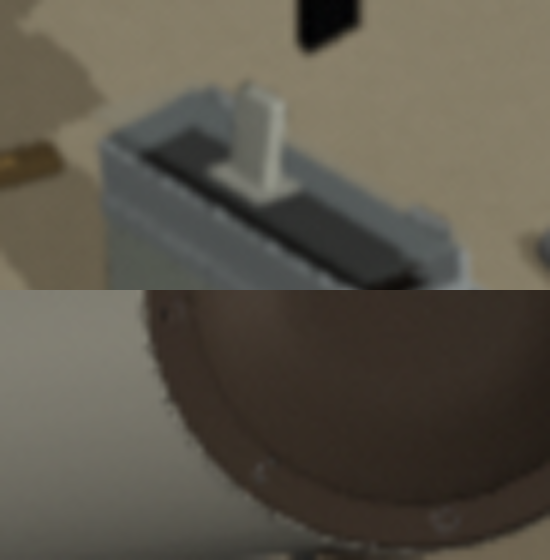

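Run:
```python
from h import *
from scipy.optimize import least_squares
W=cam("wrist");S=cam("scene");T=cam("top")
o=np.array([.5465,-.0246,0]);x=np.array([.9837,.1797,0]);y=np.array([-.1797,.9837,0])
def tri(obs):
    f=lambda p:np.concatenate([proj(c,p)-u for c,u in obs])
    q=least_squares(f,[.56,-.08,.16]);return q
q=tri([(W,(323.5,277.7)),(S,(297,183.4))]);p=q.x
print("top",p,(p-o)@x,(p-o)@y,q.fun,"in top view",proj(T,p))
q=tri([(W,(323.5,277.7)),(S,(297,183.4)),(T,(361.5,240.5))]);p=q.x
print("3view",p,(p-o)@x,(p-o)@y,q.fun)
# wall corners
wa=lambda c:(215+c[0]/3.8,195+c[1]/3.8); sc=lambda c:(245+c[0]/5,165+c[1]/5)
for n,a,b in(("+x back",(735,150),(103,145)),("+x front",(42,160),None)):
    if b: 
        q=tri([(W,wa(a)),(S,sc(b))]);p=q.x;print(n,p,(p-o)@x,(p-o)@y,q.fun)
```

```text
top [ 0.56153822 -0.08766964  0.17536579] 0.003459484845928897 -0.06474397024103398 [ 0.0031562  -0.00640748  0.01690281 -0.0072187 ] in top view [364.35769309 241.19855811]
3view [ 0.56214725 -0.08686445  0.17669212] 0.0042032747341983505 -0.0640613495810704 [-1.0034254  -0.3497064  -0.04064243 -0.27665901  2.4022587   0.29362963]
+x back [ 0.58961988 -0.15236097  0.12127472] 0.019458381512113373 -0.13342710861991214 [-0.2055644   0.26478418 -0.76129492  0.06183999]
```

```bash
python3 -m handwheel '[[[0.67,0,0,-0.006,0.002,0,0.06],[0,0,0,0,0,0.035,0.06],[0,0,0,0,0,0.03,0.06],[0,0,0,0,0,0.009,0.05],[0,0,0,0,0,0,0.03],[0,0,0,0,0,0,0.01],[0,0,0,0,0,0,0.01],[0,0,0,0,0,0,0.01],[0,0,0,0,0,0,0.01],[0,0,0,0,0,0,0.01]]]'
```

```text
time_s: 3.6
tcp_pos: [0.5627, -0.0854, 0.1502]
ee_rot: [[0.984, 0.179, -0.009], [0.179, -0.982, 0.062], [0.003, -0.062, -0.998]]
wrist_force: [2.9, -16.3, -3.6]
gripper_width: 0.219
gripper_force: 30.0
```

```bash
python3 -m handwheel '[[[0,0,0,0,0.002,0,0.01],[0,1,0,-0.0012,0,-0.0038,0.01],[0,1,0,-0.0012,0,-0.0038,0.01],[0,1,0,-0.0012,0,-0.0038,0.01],[0,0,0,0,0,0,0.01]]]'
```

```text
time_s: 4.1
tcp_pos: [0.5544, -0.0876, 0.1591]
ee_rot: [[0.94, 0.176, 0.294], [0.147, -0.982, 0.118], [0.309, -0.067, -0.949]]
wrist_force: [3.5, -11.6, -10.0]
gripper_width: 0.229
gripper_force: 30.0
```

```bash
python3 -m handwheel '[[[0,1,0,-0.0012,0.002,-0.0038,0.01],[0,1,0,-0.0012,0,-0.0038,0.01],[0,1,0,-0.0012,0,-0.0038,0.01],[0,1,0,-0.0012,0,-0.0038,0.01],[0,0,0,0,0,0,0.01]]]'; python3 -c "
from h import *
s=r.sense();print(s['joints'])"
```

```text
time_s: 4.6
tcp_pos: [0.5422, -0.0904, 0.1652]
ee_rot: [[0.759, 0.175, 0.627], [0.085, -0.982, 0.171], [0.645, -0.076, -0.76]]
wrist_force: [5.0, -4.2, -16.4]
gripper_width: 0.224
gripper_force: 30.0
[ -2.46858205   6.93340571 -28.49723549 -37.10878327 -19.09702378
 132.46751325]
```

```bash
python3 -m handwheel '[[[0,0,0,0,0,0,0.045],[0,0,0,0,0,0,0.045],[0,0,0,0,0,0,0.045],[0,0,0,0,0,-0.03,0.045],[0,0,0,0,0,-0.04,0.045],[0,-1.15,0,0,0,-0.02,0.02],[0,-1.15,0,0,0,-0.01,0],[0,-1.15,0,0,0,0,0],[0,-1.15,0,0,0,0,0],[0,-1.15,0,0,0,0,0],[0,-1.15,0,0,0,0,0]]]'
python3 - <<'E'
from h import *
im=cams.capture("scene");crop(im,215,130,200,150,4,"pics/c3.png");print(r.sense()["joints"])
E
```

```text
time_s: 5.7
tcp_pos: [0.4852, -0.1056, 0.2479]
ee_rot: [[0.983, 0.182, -0.026], [0.183, -0.981, 0.068], [-0.013, -0.071, -0.997]]
wrist_force: [-0.1, -0.0, 0.0]
gripper_width: 0.061
gripper_force: 0.0
[  3.93701962  10.10403466 -11.29358121  -4.13873543 -70.13528769
  98.11284464]
```

View pics/c3.png

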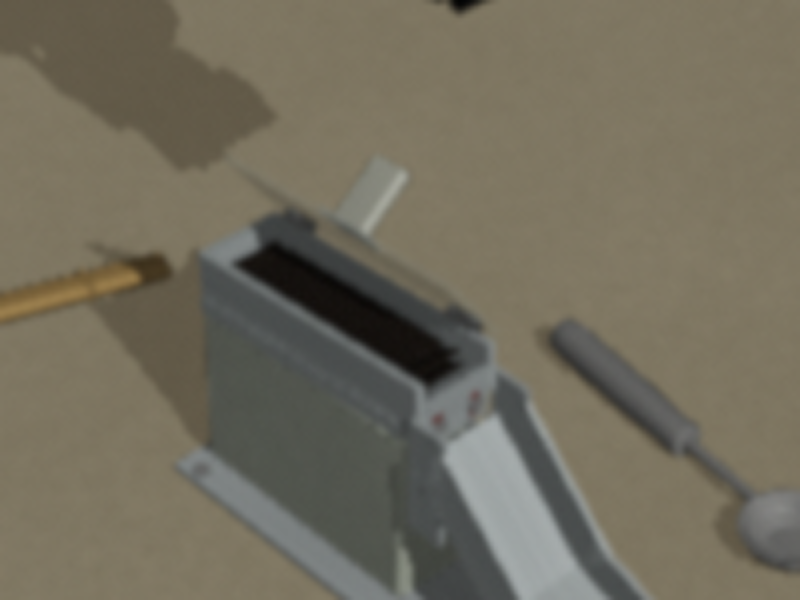

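```bash
python3 -m handwheel '[[[0,0,0,0.046,-0.003,0,0],[0,0,0,0.046,-0.003,0,0],[0,0,0,0.046,-0.003,0,0],[0,0,0,0,0,0,0],[0,0,0,0,0,0.045,0],[0,0,0,0,0,0.043,0],[0,0,0,-0.015,0,0,0],[0,0,0,-0.015,0,0,0],[0,0,0,-0.015,0,0,0],[0,0,0,-0.01,0,0,0],[0,0,0,-0.01,0,0,0],[0,0,0,0,0,0,0]]]'; python3 -m handwheel '[[[0,0,0,-0.005,0,0,0],[0,0,0,-0.005,0,0,0],[0,0,0,0,0,0,0]]]'
```

```text
time_s: 6.95
tcp_pos: [0.5513, -0.0779, 0.1586]
ee_rot: [[0.983, 0.18, -0.025], [0.182, -0.981, 0.069], [-0.012, -0.073, -0.997]]
wrist_force: [0.0, 0.4, 0.7]
gripper_width: 0.005
gripper_force: 0.0
time_s: 7.25
tcp_pos: [0.5418, -0.0798, 0.1578]
ee_rot: [[0.983, 0.18, -0.026], [0.181, -0.981, 0.069], [-0.013, -0.073, -0.997]]
wrist_force: [-0.2, 0.9, 1.5]
gripper_width: 0.006
gripper_force: 0.0
```

```bash
for i in 1; do python3 -m handwheel '[[[0,0,0,-0.003,0,0,0],[0,0,0,-0.003,0,0,0],[0,0,0,0,0,0,0]]]'; done; python3 -m handwheel '[[[0,0,0,-0.003,0,0,0],[0,0,0,-0.002,0,0,0],[0,0,0,0,0,0,0]]]'
```

```text
time_s: 7.55
tcp_pos: [0.5361, -0.0809, 0.1579]
ee_rot: [[0.983, 0.18, -0.026], [0.182, -0.981, 0.069], [-0.013, -0.073, -0.997]]
wrist_force: [0.4, 0.7, 0.2]
gripper_width: 0.004
gripper_force: 0.2
time_s: 7.85
tcp_pos: [0.5334, -0.0815, 0.1586]
ee_rot: [[0.983, 0.181, -0.021], [0.182, -0.981, 0.069], [-0.008, -0.072, -0.997]]
wrist_force: [5.6, 1.3, -2.6]
gripper_width: 0.006
gripper_force: 2.1
```

```bash
python3 -m handwheel '[[[0,0,0,0.011,0,0,0],[0,0,0,0.011,0.02,0,0],[0,0,0,0,0.02,0.01,0],[0,0,0,0,0.003,0.01,0],[0,0,0,0,0,0.008,0],[0,0,0,0,0,0.0,0],[0,0,0,0,0,0.0,0]]]'
```

```text
time_s: 8.55
tcp_pos: [0.5601, -0.1175, 0.1268]
ee_rot: [[0.983, 0.181, -0.026], [0.183, -0.981, 0.069], [-0.013, -0.072, -0.997]]
wrist_force: [0.2, -0.5, 0.8]
gripper_width: 0.007
gripper_force: 0.0
```

```bash
python3 -m handwheel '[[[0,0,0,0,0,0.002,0],[0,0,0,0,0,0.002,0],[0,0,0,0,0,0,0]]]';python3 -m handwheel '[[[0,0,0,0,0,0.002,0],[0,0,0,0,0,0,0]]]'
```

```text
time_s: 8.85
tcp_pos: [0.5601, -0.1174, 0.1229]
ee_rot: [[0.983, 0.181, -0.025], [0.182, -0.981, 0.069], [-0.013, -0.072, -0.997]]
wrist_force: [-0.2, 0.2, 0.1]
gripper_width: 0.002
gripper_force: 0.0
time_s: 9.05
tcp_pos: [0.56, -0.1175, 0.1206]
ee_rot: [[0.983, 0.18, -0.026], [0.182, -0.981, 0.069], [-0.013, -0.073, -0.997]]
wrist_force: [-0.1, -0.4, 0.0]
gripper_width: 0.006
gripper_force: 0.0
```

```bash
python3 -m handwheel '[[[0,0,0,0,0,0.001,0],[0,0,0,0,0,0,0]]]';python3 -m handwheel '[[[0,0,0,0,0,0.001,0],[0,0,0,0,0,0,0]]]'
```

```text
time_s: 9.25
tcp_pos: [0.5603, -0.1175, 0.12]
ee_rot: [[0.983, 0.18, -0.025], [0.182, -0.981, 0.069], [-0.012, -0.072, -0.997]]
wrist_force: [0.3, 0.0, 0.7]
gripper_width: 0.007
gripper_force: 0.4
time_s: 9.45
tcp_pos: [0.5605, -0.1176, 0.1199]
ee_rot: [[0.983, 0.181, -0.024], [0.182, -0.981, 0.068], [-0.011, -0.072, -0.997]]
wrist_force: [-0.8, 0.5, 4.7]
gripper_width: 0.009
gripper_force: 2.3
```

Run:
```python
from h import *
im=cams.capture("wrist");crop(im,170,180,270,170,2.9,"pics/w2.png")
C=cam("wrist");s=r.sense();T=np.array(s["ee_rot"]);p=np.array(s["tcp_pos"])
for z in(.12,.129):
  for a in(-.023,-.019,.019,.023):
    for b in (-.13,.009):
      q=np.array([.5435,-.025,0])+a*np.array([.9837,.1797,0])+b*np.array([-.1797,.9837,0])+[0,0,z+b*.07]
      print(z,a,b,(proj(C,q)-[170,180])*2.9)
```

```text
0.12 -0.023 -0.13 [617.95397814 438.39548649]
0.12 -0.023 0.009 [-107.21797897  436.96403091]
0.12 -0.019 -0.13 [619.1108634  419.73997251]
0.12 -0.019 0.009 [-110.37947084  418.30346063]
0.12 0.019 -0.13 [630.82978545 230.76486728]
0.12 0.019 0.009 [-142.40410132  229.27945169]
0.12 0.023 -0.13 [632.14564434 209.54580197]
0.12 0.023 0.009 [-145.99994162  208.05515839]
0.129 -0.023 -0.13 [623.50641234 463.78556838]
0.129 -0.023 0.009 [-136.44047264  462.28055448]
0.129 -0.019 -0.13 [624.75379541 444.38823105]
0.129 -0.019 0.009 [-139.93691917  442.87760226]
0.129 0.019 -0.13 [637.42973416 247.2719908 ]
0.129 0.019 0.009 [-175.46741921  245.70696397]
0.129 0.023 -0.13 [638.85764865 225.06731307]
0.129 0.023 0.009 [-179.46979121  223.49646202]
```

View pics/w2.png

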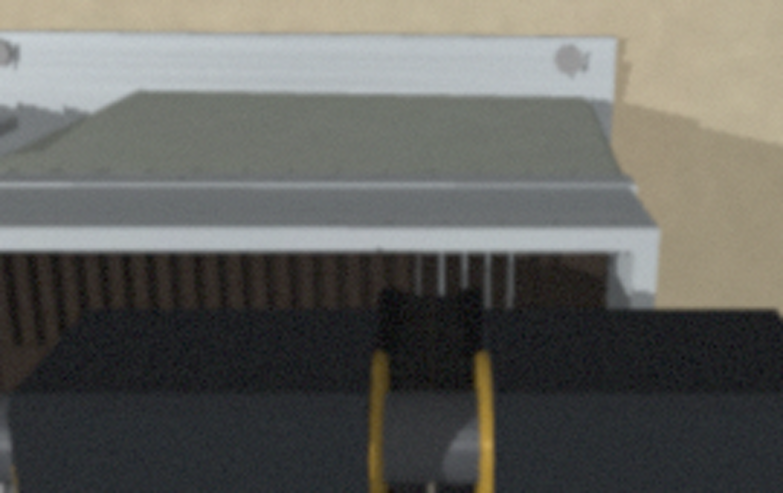

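```bash
python3 -m handwheel '[[[0,0,0,0,-0.002,0,0],[0,0,0,0,-0.003,0,0],[0,0,0,0,0,0,0]]]'
```

```text
time_s: 9.8
tcp_pos: [0.5602, -0.1126, 0.1202]
ee_rot: [[0.983, 0.181, -0.023], [0.182, -0.981, 0.068], [-0.01, -0.071, -0.997]]
wrist_force: [-0.4, -0.4, 5.9]
gripper_width: 0.006
gripper_force: 2.9
```

```bash
python3 -m handwheel '[[[0,0,0,0,-0.003,0,0],[0,0,0,0,-0.003,0,0]]]';  python3 -m handwheel '[[[0,0,0,0,-0.003,0,0],[0,0,0,0,-0.003,0,0]]]'
```

```text
time_s: 10.0
tcp_pos: [0.5592, -0.1069, 0.1206]
ee_rot: [[0.983, 0.181, -0.023], [0.182, -0.981, 0.068], [-0.01, -0.071, -0.997]]
wrist_force: [0.8, -2.0, 4.9]
gripper_width: 0.005
gripper_force: 2.7
time_s: 10.2
tcp_pos: [0.5582, -0.1012, 0.1212]
ee_rot: [[0.983, 0.181, -0.022], [0.182, -0.981, 0.068], [-0.01, -0.071, -0.997]]
wrist_force: [0.2, -3.9, 5.5]
gripper_width: 0.004
gripper_force: 3.1
```

```bash
python3 -m handwheel '[[[0,0,0,0,-0.003,0,0],[0,0,0,0,-0.003,0,0]]]';  python3 - <<'E'
from h import *
im=cams.capture("scene");crop(im,215,130,200,150,4,"pics/c4.png")
E
```

```text
time_s: 10.4
tcp_pos: [0.5575, -0.0955, 0.122]
ee_rot: [[0.983, 0.181, -0.022], [0.182, -0.981, 0.067], [-0.009, -0.07, -0.998]]
wrist_force: [1.7, -4.0, 7.1]
gripper_width: 0.01
gripper_force: 3.8
```

View pics/c4.png

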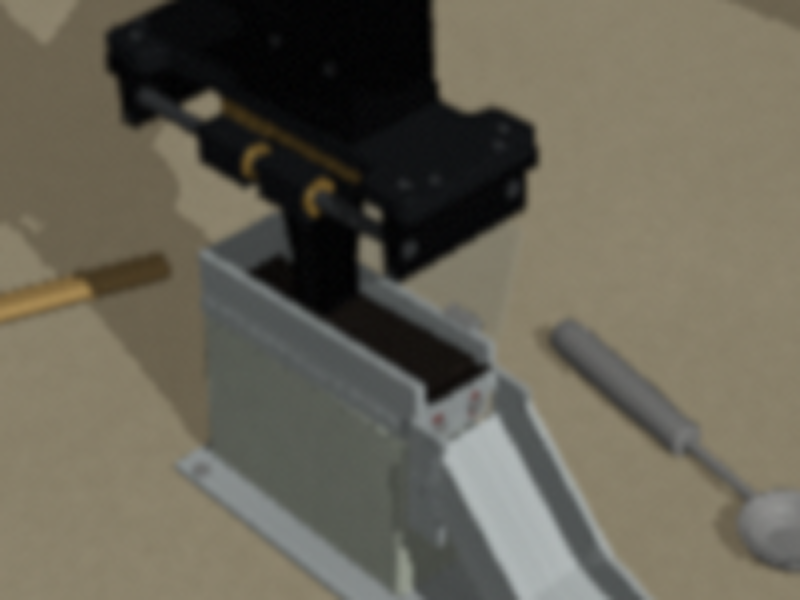

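```bash
python3 -m handwheel '[[[0,0,0,0,-0.003,-0.0004,0],[0,0,0,0,-0.003,-0.0004,0]]]';  python3 -m handwheel '[[[0,0,0,0,-0.003,-0.0002,0],[0,0,0,0,-0.003,-0.0002,0]]]'
```

```text
time_s: 10.65
tcp_pos: [0.556, -0.0894, 0.1228]
ee_rot: [[0.983, 0.181, -0.022], [0.182, -0.981, 0.068], [-0.01, -0.071, -0.997]]
wrist_force: [0.3, -1.5, 4.7]
gripper_width: 0.008
gripper_force: 2.5
time_s: 10.85
tcp_pos: [0.5546, -0.0833, 0.1233]
ee_rot: [[0.983, 0.181, -0.023], [0.182, -0.981, 0.068], [-0.011, -0.071, -0.997]]
wrist_force: [0.7, -2.0, 5.6]
gripper_width: 0.007
gripper_force: 2.5
```

```bash
python3 -m handwheel '[[[0,0,0,0,-0.003,-0.0002,0],[0,0,0,0,-0.003,-0.0002,0],[0,0,0,0,-0.003,-0.0002,0]]]';  python3 -m handwheel '[[[0,0,0,0,-0.003,-0.0001,0],[0,0,0,0,-0.003,-0.0001,0],[0,0,0,0,-0.003,-0.0001,0]]]'
```

```text
time_s: 11.15
tcp_pos: [0.5525, -0.0743, 0.1241]
ee_rot: [[0.983, 0.18, -0.025], [0.182, -0.981, 0.069], [-0.012, -0.072, -0.997]]
wrist_force: [0.0, -1.6, 5.5]
gripper_width: 0.004
gripper_force: 2.5
time_s: 11.45
tcp_pos: [0.5507, -0.0654, 0.1249]
ee_rot: [[0.983, 0.18, -0.025], [0.182, -0.981, 0.069], [-0.012, -0.072, -0.997]]
wrist_force: [0.7, -2.5, 4.4]
gripper_width: 0.003
gripper_force: 2.6
```

```bash
python3 -m handwheel '[[[0,0,0,0,-0.003,-0.0001,0],[0,0,0,0,-0.003,-0.0001,0],[0,0,0,0,-0.003,-0.0001,0]]]';  python3 -m handwheel '[[[0,0,0,0,-0.003,-0.0001,0],[0,0,0,0,-0.003,-0.0001,0],[0,0,0,0,-0.003,-0.0001,0]]]'
```

```text
time_s: 11.75
tcp_pos: [0.549, -0.0566, 0.1258]
ee_rot: [[0.983, 0.18, -0.025], [0.182, -0.981, 0.069], [-0.012, -0.072, -0.997]]
wrist_force: [1.0, -1.2, 4.2]
gripper_width: 0.004
gripper_force: 2.6
time_s: 12.05
tcp_pos: [0.5473, -0.0478, 0.1267]
ee_rot: [[0.983, 0.18, -0.025], [0.182, -0.981, 0.069], [-0.013, -0.072, -0.997]]
wrist_force: [0.2, -1.2, 4.9]
gripper_width: 0.001
gripper_force: 2.6
```

```bash
python3 -m handwheel '[[[0,0,0,0,-0.003,-0.0001,0],[0,0,0,0,-0.003,-0.0001,0],[0,0,0,0,-0.003,-0.0001,0]]]';  python3 -m handwheel '[[[0,0,0,0,-0.003,-0.0001,0],[0,0,0,0,-0.003,-0.0001,0]]]'
python3 - <<'E'
from h import *
im=cams.capture("scene");crop(im,215,130,200,150,4,"pics/c5.png")
E
```

```text
time_s: 12.35
tcp_pos: [0.5458, -0.039, 0.1278]
ee_rot: [[0.983, 0.18, -0.025], [0.182, -0.981, 0.069], [-0.012, -0.072, -0.997]]
wrist_force: [0.5, -2.4, 4.9]
gripper_width: 0.004
gripper_force: 2.9
time_s: 12.55
tcp_pos: [0.5448, -0.0333, 0.1286]
ee_rot: [[0.983, 0.181, -0.025], [0.182, -0.981, 0.068], [-0.012, -0.072, -0.997]]
wrist_force: [0.3, -3.0, 6.0]
gripper_width: 0.006
gripper_force: 3.3
```

```bash
python3 -m handwheel '[[[0,0,0,0,-0.003,-0.0004,0],[0,0,0,0,-0.003,-0.0003,0],[0,0,0,0,-0.001,-0.002,0],[0,0,0,0,0,-0.02,0],[0,0,0,0,0,-0.045,0],[0,0,0,0,0.02,-0.045,0],[0,0,0,0,0.02,0,0],[0,0,0,0,0,0,0],[0,0,0,0,0,0,0],[0,0,0,0,0,0,0]]]'
python3 - <<'E'
from h import *
im=cams.capture("scene");a=im[130:370,215:455,::-1]
b=cams.capture("top")[200:310,195:415,::-1]
cv2.imwrite("pics/c6.png",np.hstack([cv2.resize(a,(480,480),interpolation=2),np.vstack([cv2.resize(b,(320,160),interpolation=2),np.zeros((320,320,3),np.uint8)])]))
g=a.astype(int).sum(2)
E
```

```text
time_s: 13.6
tcp_pos: [0.5524, -0.0727, 0.2366]
ee_rot: [[0.983, 0.18, -0.029], [0.182, -0.981, 0.069], [-0.016, -0.074, -0.997]]
wrist_force: [-0.3, 0.6, 1.0]
gripper_width: 0.01
gripper_force: 0.0
```

View pics/c6.png

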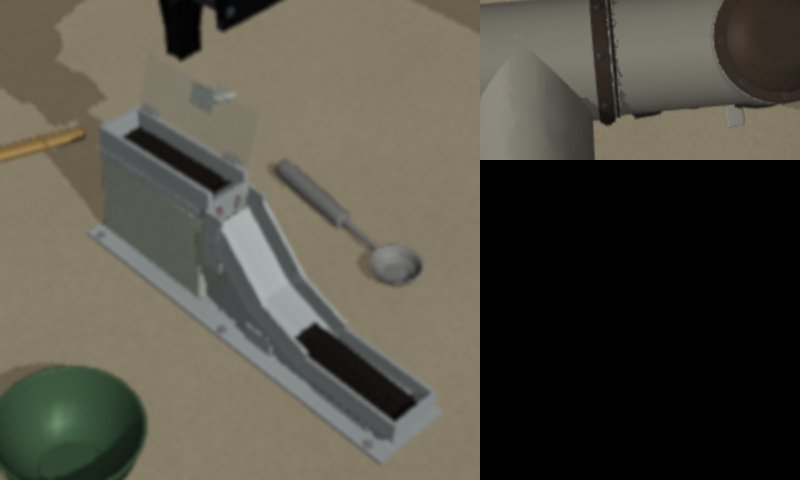

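```bash
python3 -m handwheel '[[[0,0,0,-0.045,-0.011,0,0],[0,0,0,-0.043,-0.011,0,0],[0,0,0,0,0,0,0],[0,0,0,0,0,0.04,0],[0,0,0,0,0,0.038,0],[0,0,0,0,0,0,0],[0,0,0,0,0,0,0]]]'
```

```text
time_s: 14.4
tcp_pos: [0.4617, -0.0624, 0.1635]
ee_rot: [[0.983, 0.181, -0.026], [0.183, -0.981, 0.068], [-0.013, -0.071, -0.997]]
wrist_force: [0.8, 0.0, 0.5]
gripper_width: 0.006
gripper_force: 0.0
```

```bash
python3 -m handwheel '[[[0,0,0,0.015,0,0.004,0],[0,0,0,0.015,0,0,0],[0,0,0,0.008,0,0,0],[0,0,0,0.008,0,0,0],[0,0,0,0.008,0,0,0],[0,0,0,0.006,0,0,0]]]';python3 -m handwheel '[[[0,0,0,0.006,0,0,0],[0,0,0,0.006,0,0,0],[0,0,0,0.006,0,0,0],[0,0,0,0.006,0,0,0],[0,0,0,0.006,0,0,0],[0,0,0,0,0,0,0]]]'
```

```text
time_s: 15.0
tcp_pos: [0.5202, -0.0513, 0.1586]
ee_rot: [[0.983, 0.18, -0.026], [0.182, -0.981, 0.069], [-0.013, -0.072, -0.997]]
wrist_force: [-1.7, -2.1, 0.1]
gripper_width: 0.006
gripper_force: 0.9
time_s: 15.6
tcp_pos: [0.5507, -0.0456, 0.1581]
ee_rot: [[0.983, 0.181, -0.024], [0.182, -0.981, 0.069], [-0.011, -0.072, -0.997]]
wrist_force: [-0.6, -0.5, -0.7]
gripper_width: 0.007
gripper_force: 0.0
```

```bash
python3 -m handwheel '[[[0,0,0,0.004,0,0,0],[0,0,0,0.003,0,0,0],[0,0,0,0,0,0.003,0],[0,0,0,0,0,0.003,0],[0,0,0,0,0,0.003,0],[0,0,0,0,0,0,0]]]';python3 -m handwheel '[[[0,0,0,0,0,0.002,0],[0,0,0,0,0,0.002,0],[0,0,0,0,0,0,0]]]'
```

```text
time_s: 16.2
tcp_pos: [0.5556, -0.0439, 0.1483]
ee_rot: [[0.983, 0.18, -0.027], [0.182, -0.981, 0.069], [-0.014, -0.073, -0.997]]
wrist_force: [0.4, 0.3, 0.1]
gripper_width: 0.005
gripper_force: 0.0
time_s: 16.5
tcp_pos: [0.5558, -0.0437, 0.1447]
ee_rot: [[0.983, 0.18, -0.026], [0.182, -0.981, 0.069], [-0.013, -0.072, -0.997]]
wrist_force: [-0.6, -0.1, -0.2]
gripper_width: 0.006
gripper_force: 0.0
```

```bash
python3 -m handwheel '[[[0,0,0,0,0,0.002,0],[0,0,0,0,0,0.002,0],[0,0,0,0,0,0,0]]]';python3 -m handwheel '[[[0,0,0,0,0,0.0015,0],[0,0,0,0,0,0,0]]]'
```

```text
time_s: 16.8
tcp_pos: [0.5556, -0.0434, 0.1407]
ee_rot: [[0.983, 0.18, -0.026], [0.182, -0.981, 0.069], [-0.013, -0.073, -0.997]]
wrist_force: [0.5, 0.2, -0.6]
gripper_width: 0.008
gripper_force: 0.0
time_s: 17.0
tcp_pos: [0.5557, -0.0433, 0.1393]
ee_rot: [[0.983, 0.18, -0.026], [0.182, -0.981, 0.069], [-0.013, -0.072, -0.997]]
wrist_force: [-0.7, -1.1, 0.9]
gripper_width: 0.004
gripper_force: 0.0
```

```bash
python3 -m handwheel '[[[0,0,0,0,0,0.0015,0],[0,0,0,0,0,0,0]]]';python3 -m handwheel '[[[0,0,0,0,0,0.0015,0],[0,0,0,0,0,0,0]]]'
```

```text
time_s: 17.2
tcp_pos: [0.5558, -0.0432, 0.1386]
ee_rot: [[0.983, 0.181, -0.025], [0.182, -0.981, 0.069], [-0.012, -0.072, -0.997]]
wrist_force: [-0.8, 0.0, 3.9]
gripper_width: 0.004
gripper_force: 1.7
time_s: 17.4
tcp_pos: [0.5559, -0.0432, 0.1384]
ee_rot: [[0.983, 0.181, -0.025], [0.182, -0.981, 0.068], [-0.012, -0.072, -0.997]]
wrist_force: [-3.9, 1.1, 10.4]
gripper_width: 0.006
gripper_force: 4.8
```

```bash
python3 -m handwheel '[[[0,0,0,0,0,-0.01,0],[0,0,0,0,0,-0.04,0],[0,0,0,0,0,-0.045,0],[0,0,0,-0.03,0.045,-0.02,0],[0,0,0,-0.03,0.045,0,0],[0,0,0,-0.03,0.045,0,0],[0,0,0,0,0,0,0],[0,0,0,0,0,0,0]]]'
python3 - <<'E'
from h import *
a=cv2.imread("pics/scene0.png");b=cams.capture("scene")[:,:,::-1]
def m(n,x,y,w,h,d=12):
    R=cv2.matchTemplate(np.ascontiguousarray(b[y-d:y+h+d,x-d:x+w+d]),a[y:y+h,x:x+w],cv2.TM_CCOEFF_NORMED)
    _,v,_,l=cv2.minMaxLoc(R);print(n,round(v,3),l[0]-d,l[1]-d)
m("knob",288,180,22,28);m("spoon",350,205,78,70);m("bowl",205,310,86,74);m("fan",163,192,96,32)
print(b[345-5:345+5,395:405].mean((0,1)))
E
```

```text
time_s: 18.2
tcp_pos: [0.5001, -0.1865, 0.2407]
ee_rot: [[0.984, 0.178, -0.025], [0.179, -0.981, 0.069], [-0.012, -0.073, -0.997]]
wrist_force: [-0.2, 0.6, 0.5]
gripper_width: 0.006
gripper_force: 0.0
knob 0.814 -1 4
spoon 0.999 0 0
bowl 1.0 0 0
fan 0.93 0 0
[92.64 92.78 89.02]
```

Run:
```python
from h import *
a=cv2.imread("pics/scene0.png");b=cams.capture("scene")[:,:,::-1]
for n,i in(("a",a),("b",b)):
    print(n)
    for row in i[178:216:2,280:320:2]: print(" ".join(f"{int(v.mean()):3d}" for v in row))
```

```text
a
110 112 112 112 112 111 112 112 112 111 112 113 113 112 113 113 112 113 113 113
111 112 112 112 110 112 112 110 112 114 113 112 113 111 113 113 111 112 112 112
111 105 104 105 101 106 105 114 113 110 110 112 113 113 113 114 113 113 111 111
 97  88  85  85  93  99  91  98 112 117 116 112 111 112 112 113 113 113 111 112
 83  82  83  82  82  90  90  91  95 108 137 113 110 110 112 111 112 111 112 111
 84  83  81  82  81  82  89  91  93 103 133 111 111 110 110 111 111 111 110 111
 80  68  65  79  82  79  85  90  93 106 135 116 111 111 112 111 111 111 111 110
 55  47  46  56  66  77  83  90  93 108 131 112 110 112 112 113 112 111 111 110
 45  45  44  44  45  58  83  89  92 111 125  95 103 109 111 111 111 110 110 111
 43  45  44  44  48  60  84  88  91 116 120  82  85  93 104 110 110 110 109 110
 31  39  44  59  88 101  91  88  91 123 123  82  81  82  87  97 106 109 110 110
 33  25  36  54  87 106 106  96  92 125 122  98  87  82  81  83  89 101 109 110
 77  54  26  30  44  68  96 107 107 123 118 111  93  76  80  81  82  85  92 103
 80  84  66  34  24  32  51  79 104 104  87  70  51  51  6
[... 1243 characters left out ...]
  70  75  78 101 127  93  86  86  87  92 103 111 114 113 112
 61  50  48  50  53  69  74  78  98 129  96  85  86  87  85  87  94 106 113 112
 77  70  55  69  98 100  77  75  96 133 112  92  87  86  86  86  87  90  98 108
 65  74  77  85 111 119 108  88  95 133 125 118  93  84  85  85  85  86  87  92
 66  63  69  77  83 100 117 116 108 129 118 104  67  66  81  86  87  86  86  86
 72  66  63  64  71  79  90 109 117 106  74  54  47  49  56  70  83  86  87  86
 76  75  70  64  63  67  76  81  85  60  48  50  48  48  48  50  62  76  84  85
 83  79  75  74  69  68  64  70  77  71  55  48  49  48  48  48  48  52  66  81
 85  87  80  77  74  74  68  65  65  74  76  62  51  48  49  49  49  48  48  56
```

Run:
```python
from h import *
S=cam("scene");o=np.array([.5435,-.025,0]);x=np.array([.9837,.1797,0]);y=np.array([-.1797,.9837,0])
for a,z in((.007,.1755),(.010,.171),(.0117,.168)):print(proj(S,o+a*x-.064*y+[0,0,z]))
print(r.finish_job())
```

```text
[297.1444441  183.68929573]
[295.84085759 186.53862898]
[295.10522514 188.3611209 ]
the job is handed in; nothing more can be done
None
```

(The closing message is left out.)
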